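# Put the bench back in order after a test run

### The job

Tidy the mixed handful off the bench: stand each of the two glass bottles upright in a well of its own on the block heater, without dropping or tipping them; put both rubber stoppers in the parts bin; and press the steel weight upright into the round foam cutout of the open carry case until it is fully home on the cutout's floor. Do not knock the yellow meter or the mug out of place.

Things in the scene. Friction and masses are not known exactly. Their poses are not given: they have to be found in the camera images.
- bottle_a_center (a point): Clear glass bottle standing upright, 80 mm tall, 100 g: straight round body 42 mm in diameter up to 50 mm, sloping shoulder to 61 mm, then a white cap 28 mm in diameter to 80 mm; dark disc in its foot. The point is its centre, on the axis, 40 mm above its foot; z is its axis, upwards. The two bottles are alike; either may go in either well.
- bottle_b_center (a point): Clear glass bottle standing upright, 80 mm tall, 100 g: straight round body 42 mm in diameter up to 50 mm, sloping shoulder to 61 mm, then a white cap 28 mm in diameter to 80 mm; dark disc in its foot. The point is its centre, on the axis, 40 mm above its foot; z is its axis, upwards. The two bottles are alike; either may go in either well.
- stopper_a_center (a point): Black rubber stopper standing on its narrow end: a tapered disc-like plug, 34 mm in diameter at the top, 28 mm at the foot, 32 mm tall, 30 g. The point is its centre, on the axis, 16 mm above its foot; z is its axis, upwards at the start. The two stoppers are alike.
- stopper_b_center (a point): Black rubber stopper standing on its narrow end: a tapered disc-like plug, 34 mm in diameter at the top, 28 mm at the foot, 32 mm tall, 30 g. The point is its centre, on the axis, 16 mm above its foot; z is its axis, upwards at the start. The two stoppers are alike.
- weight_center (a point): Steel calibration weight standing upright: plain cylinder 32 mm in diameter and 38 mm tall, above it a short neck 14 mm in diameter (38 to 43 mm up) and a knob 22 mm in diameter (to 56 mm, its flat top). 250 g. The point is its centre, on the axis, 28 mm above its foot; z is its axis, upwards.
- heater: Small block heater fixed to the bench: a box 120 mm along its x, 180 mm along its y, 60 mm tall, white with an aluminium top in which are two round wells with dark floors, each 60 mm in diameter and 16 mm deep (floors 44 mm above the origin). Well centres lie at x = 0, y = +45 and -45 mm. Origin at the centre of its underside; z up; the display panel faces its -x.
- case: Open black case fixed to the bench, 120 x 120 x 40 mm, foam top 38 mm up, lid flat on its +x side (14 mm thick, out to 180 mm). Round foam cutout in the middle, 44 mm wide, 22 mm deep (floor 16 mm up), with 4 soft bevelled lips at +-x, +-y, 28 mm apart: the weight must be pushed in (5 to 15 N); home, 16 mm of its cylinder stands above the foam. Origin: centre of underside, below the cutout; z up.
- bin: Open grey plastic parts bin fixed to the bench, 130 mm along its x, 150 mm along its y, 35 mm tall, walls and floor 4 mm thick. Origin at the centre of its underside; z up.
- meter_center (a point): Bystander: a loose yellow hand-held meter lying flat, 120 x 70 x 30 mm, to the left of the work. The point is its centre. Leave it where it is.
- mug_center (a point): Bystander: a loose white ceramic mug, 80 mm in diameter, 90 mm tall, with a handle on its own +y side, to the right of the work. The point is its centre, 45 mm up. Leave it where it is.
There are look-alikes about, which are no part of the job. Several things have the shape of the bin; the one meant has the colours described above.

How it is judged (in metres and radians):
At the end, for the whole second after the job is handed in: Each bottle upright (0.12 rad) on the floor of its own heater well, within 14 mm of the well's centre in x and y; both stoppers inside the bin; the weight upright (0.15 rad), within 8 mm of the cutout's centre, its foot within 3.5 mm of the cutout's floor; all five at rest (x of bottle_a_center in the frame of heater between -0.014 and 0.014 m and z of bottle_a_center in the frame of heater between 0.079 and 0.089 m and (y of bottle_a_center in the frame of heater between -0.059 and -0.031 m or y of bottle_a_center in the frame of heater between 0.031 and 0.059 m) and angle between each of bottle_a_center, bottle_b_center's own z axis and vertical below 0.12 rad and x of bottle_b_center in the frame of heater between -0.014 and 0.014 m and z of bottle_b_center in the frame of heater between 0.079 and 0.089 m and (y of bottle_b_center in the frame of heater between -0.059 and -0.031 m or y of bottle_b_center in the frame of heater between 0.031 and 0.059 m) and x of stopper_a_center in the frame of bin between -0.061 and 0.061 m and y of stopper_a_center in the frame of bin between -0.071 and 0.071 m and z of stopper_a_center in the frame of bin between 0 and 0.045 m and x of stopper_b_center in the frame of bin between -0.061 and 0.061 m and y of stopper_b_center in the frame of bin between -0.071 and 0.071 m and z of stopper_b_center in the frame of bin between 0 and 0.045 m and horizontal distance between weight_center and case below 0.008 m and z of weight_center in the frame of case between 0.035 and 0.0475 m and angle between weight_center's own z axis and vertical below 0.15 rad and linear speed of each of bottle_a, bottle_b, stopper_a, stopper_b, weight below 0.02 m/s); the robot touches nothing.
It fails at once if glass bottle A is knocked over or dropped (falls faster than 0.7 m/s free of the fingers, about 25 mm) (angle between bottle_a_center's own z axis and vertical above 0.7 rad or (linear speed of bottle_a above 0.7 m/s and contact force between the fingers and bottle_a below 0.05 N)).
It fails at once if glass bottle B is knocked over or dropped (falls faster than 0.7 m/s free of the fingers, about 25 mm) (angle between bottle_b_center's own z axis and vertical above 0.7 rad or (linear speed of bottle_b above 0.7 m/s and contact force between the fingers and bottle_b below 0.05 N)).
It fails at once if the meter is pushed more than 30 mm from its place (distance of meter_center from where it was at the start of the episode above 0.03 m).
It fails at once if the mug is pushed more than 30 mm from its place (distance of mug_center from where it was at the start of the episode above 0.03 m).
It also fails if it takes over 115 s, if anything falls off the work surface, if the arm or the gripper's body presses on something with over 40 N, if the wrist force passes 120 N, or if a joint passes its speed limit or range.

### The arm

A 6-joint arm with a two-finger parallel gripper is mounted at the origin on the work surface. World frame = base frame: x ahead of the robot, y to its left, z up, the work surface at z = 0. Lengths are in mm, angles in rad, forces in N, time in s.
With the tool pointing down it reaches from about 400 to 925 mm from the base axis. Payload 12.5 kg.
Tool frame: the origin (TCP) lies midway between the tips of the shut fingers; the grasp point (between the pads) lies 19 mm behind it; y points along the fingers, x is the direction in which the jaws open and shut, and the axes are right-handed (so a half turn about y gives the same grasp; the last joint's range is limited). The gripper opens to 95 mm and grips with 3 to 60 N. Pads are 20 mm wide; open, the fingers measure 119 mm over their backs; the gripper's body (75 mm by 180 mm) begins 59 mm behind the grasp point.
Start: joints at [-1.45, 0.491, 1.559, -0, 1.092, -0.106], TCP at [140.56, -609.007, 214.661] pointing down, gripper open.
Joint ranges: [-3.1, 3.1], [-0.84, 2.19], [0.05, 2.79], [-1.13, 4.28], [0.06, 2.93], [-2.69, 2.69]. Speed limits (rad/s): [2.22, 2.22, 2.79, 3.14, 3.14, 3.14].

### API

Orientations are given as [roll, pitch, yaw] about the fixed x, y, z axes, in that order (R = Rz(yaw) Ry(pitch) Rx(roll)).
In Python, from cell import env, vision, job gives the robot as it stands.
- The arm moves only by the shell command python3 -m crank 'ROWS' [OPENING]. ROWS is JSON, a list of rows, each a list of 6 numbers: the shift along the tool's x, y, z in mm, then the turn, a rotation vector about the tool's x, y, z in degrees. In form: [[x, y, z, rx, ry, rz], ...]. A call has 1 to 5 rows; each row is the pose to reach, as a shift and turn from the pose measured when the call began, along the tool's axes at that moment; what a row does not reach only later rows make up. A row lasts 1/10 s, in which the tool goes at most 50 mm and 8.59 degrees, less where a joint would pass 70% of its speed; a pose out of reach is approached as far as the arm can. A call with a gripper value outside its range is refused whole. OPENING is the opening, from 0 (shut) to 1 (fully open), set as the call begins (- or left out, the last holds). The fingers move at their own pace and stop on an object; the grip force is fixed at half the most. Time passes only in rows, so rows that repeat a pose let the fingers close. It gives the time, the measured TCP pose, the force and the opening at its end, in the units of the state.
- env.state(): the state, without advancing time (a new reading comes with each control period).
- vision.read_camera(name): name is "scene" or "top"; returns (picture, depth): 420x560x3 uint8, blue, green, red; 420x560 float32, mm along the optical axis (not along the pixel's ray), 0 where there is no reading.
- vision.calibration(name): a dict with "vertical_fov" (degrees; the focal length in pixels is half the picture's height over the tangent of half this angle, whatever the lens; pixels are square), "cx", "cy" (the principal point, pixels), "dist" ([k1, k2, p1, p2, k3] as OpenCV has them; the pictures are not rectified), "pose" (4x4, takes a point from camera to world coordinates). Camera axes: x right, y down, z forward; pixel columns grow to the right and rows downward; lengths in mm; the calibration is good to about 2 mm. A picture is of the moment at which its call begins. calibration takes no time and is no camera call.
- job.job_done(): hands the job in, once; it reports no verdict.
The state is a dict: "t": time; "joints": joint angles; "qvel": joint speeds; "tau": joint torques, N m; "eef_pos": TCP position; "tcp_rot": TCP orientation; "ft_force": force on the tool from outside, world axes, zero at the start; "moment": the same for the moment, N m; "opening": opening from 0.0 (shut) to 1.0 (fully open).
Only numpy, scipy, OpenCV 4.12 (cv2) and the standard library are available. Lean on these libraries where they do the work, as an engineer would, in place of code of your own. Each camera call takes 0.05 s, during which the arm holds its last target.

## Working session

There is one attempt and no reset: what is moved stays moved. The work goes in short steps, Python scripts to look and compute and a shell command to move; the robot and the scene stay as the last step left them, time stands still between calls to the robot, and variables do not carry over. Pictures are saved under pics/ and viewed, and the job is handed in when it is done.

```bash
ls; mkdir -p pics
python3 - <<'E'
from cell import env,vision,job
import cv2,numpy as np
print(env.state())
for n in("scene","top"):
    p,d=vision.read_camera(n); cv2.imwrite(f"pics/{n}0.png",p); np.save(f"pics/{n}0.npy",d); print(n,vision.calibration(n),(d==0).mean())
E
```

```text
pics
{'t': 0.0, 'joints': array([-1.44960985e+00,  4.91566864e-01,  1.55948536e+00,  3.92692297e-05,
        1.09171945e+00, -1.05622203e-01]), 'qvel': array([-0.00145951,  0.00106667, -0.00147381, -0.00064152, -0.00026193,
        0.00093813]), 'tau': array([ 2.05867771e-03, -6.12642074e+01, -2.58175349e+01,  6.92785112e-02,
        4.82733117e-02, -1.27067988e-04]), 'eef_pos': array([ 140.5287434 , -608.72342397,  214.04485598]), 'tcp_rot': array([-1.57063739e+00,  1.16877846e-03, -1.34400567e+00]), 'ft_force': array([ 0.41001428,  0.13305707, -0.03746125]), 'moment': array([-0.01603183,  0.0228201 ,  0.02537392]), 'opening': 0.9991448064804357}
scene {'vertical_fov': 48.29149594810444, 'cx': 278.7108969530568, 'cy': 214.2949102122096, 'dist': array([0.02714952, 0.        , 0.        , 0.        , 0.        ]), 'pose': array([[-8.73640778e-01,  4.06334063e-01, -2.67664752e-01,
         9.36976975e+02],
       [ 4.86390046e-01,  7.44322836e-01, -4.57611450e-01,
         5.32451249e+02],
       [ 1.32858675e-02, -5.29977494e-01, -8.47907625e-01,
         1.04206475e+03],
       [ 0.00000000e+00,  0.00000000e+00,  0.00000000e+00,
         1.00000000e+00]])} 0.003937074829931973
top {'vertical_fov': 50.58015941783088, 'cx': 282.26374202822103, 'cy': 208.04610540552721, 'dist': array([-0.08073884,  0.        ,  0.        ,  0.        ,  0.        ]), 'pose': array([[ 1.36761747e-02, -9.90665332e-01,  1.35628764e-01,
         4.41005299e+02],
       [-9.99752734e-01, -1.59262283e-02, -1.55186049e-02,
         1.14352613e+01],
       [ 1.75337985e-02, -1.35382992e-01, -9.90638184e-01,
         1.40609781e+03],
       [ 0.00000000e+00,  0.00000000e+00,  0.00000000e+00,
         1.00000000e+00]])} 0.004056122448979592
```

View pics/scene0.png

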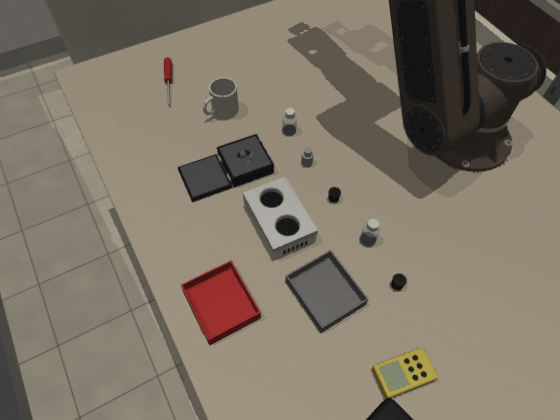

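View pics/top0.png

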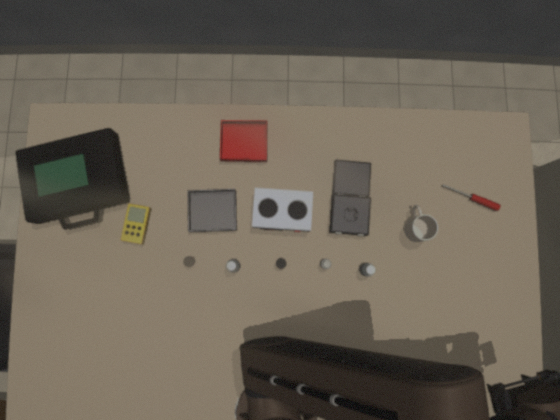

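Scene picture: the bottles are at (290,120) and (371,231), the weight at (307,157) and the stoppers at (334,194) and (399,282). The heater is at (280,217), the case at (245,160), the mug at (222,98) and the meter at (404,372).
Look-alikes for the bin: the red tray at scene (221,300) / top (244,141), against the grey tray at scene (326,290) / top (213,210). I choose the grey one. The big black case at top (73,175) is not the foam case, which is at top (351,214). Next I'll check close crops.

Run:
```python
import cv2,numpy as np
p=cv2.imread("pics/scene0.png"); t=cv2.imread("pics/top0.png")
cv2.imwrite("pics/c1.png",cv2.resize(p[90:340,170:430],None,fx=3,fy=2.4*1.25/1.25,interpolation=cv2.INTER_CUBIC)[:600,:800])
cv2.imwrite("pics/c2.png",cv2.resize(t[110:290,110:450],None,fx=2.35,fy=2.35,interpolation=cv2.INTER_CUBIC))
```

```text
(no output)
```

View pics/c1.png

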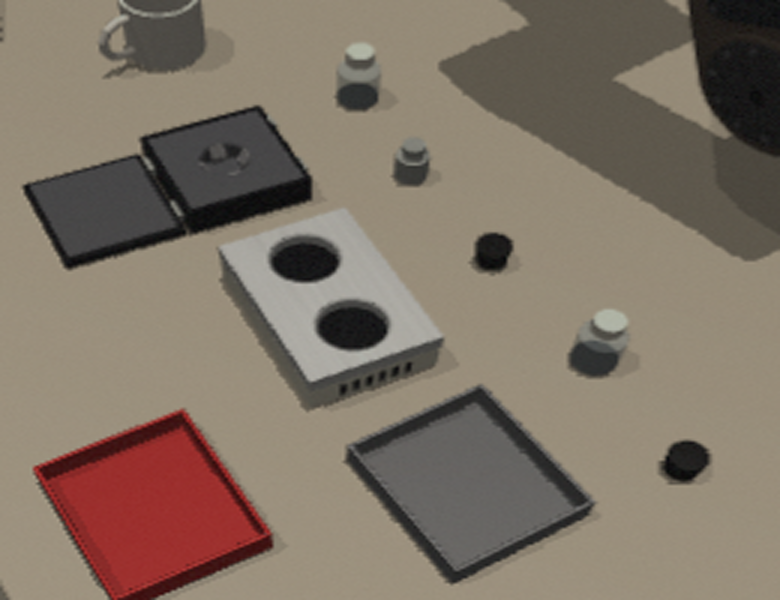

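View pics/c2.png

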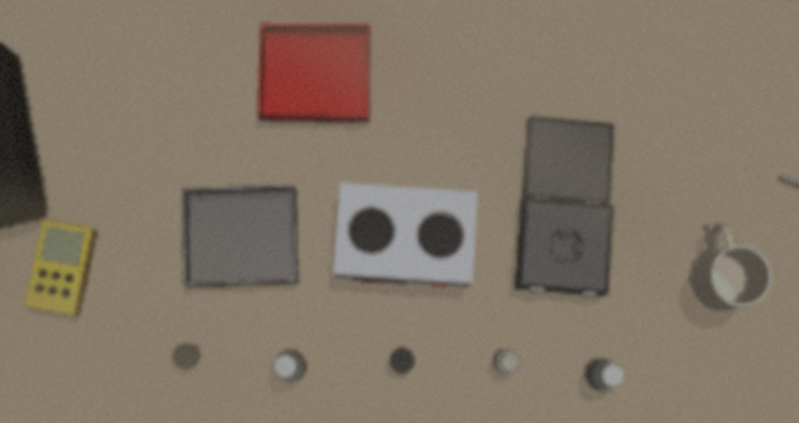

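```bash
cat > h.py <<'E'
import cv2,numpy as np
from cell import env,vision,job
def K(c):
    f=210/np.tan(np.radians(c["vertical_fov"])/2)
    return np.array([[f,0,c["cx"]],[0,f,c["cy"]],[0,0,1]])
def ray(n,uv,z):
    c=vision.calibration(n); uv=np.asarray(uv,float).reshape(-1,1,2)
    xy=cv2.undistortPoints(uv,K(c),c["dist"])[:,0]
    P=c["pose"]; d=np.c_[xy,np.ones(len(xy))]@P[:3,:3].T; o=P[:3,3]
    return o+d*((z-o[2])/d[:,2])[:,None]
def cloud(n,d):
    c=vision.calibration(n); v,u=np.mgrid[0:420,0:560]
    xy=cv2.undistortPoints(np.stack([u,v],-1).reshape(-1,1,2).astype(float),K(c),c["dist"])[:,0]
    P=c["pose"]; return ((np.c_[xy,np.ones(len(xy))]*d.reshape(-1,1))@P[:3,:3].T+P[:3,3]).reshape(420,560,3)
E
python3 - <<'E'
from h import *
for n in("scene","top"):
    W=cloud(n,np.load(f"pics/{n}0.npy"))
    Z=W[...,2]; print(n)
    x,y=W[...,0],W[...,1]
    tab=(Z<8)&(Z>-20)&(x>350)&(x<800)&(abs(y)<400); print("table",np.median(Z[tab]),Z[tab].std())
    m=((Z>12)&(Z<120)&(x>350)&(x<900)&(abs(y)<450)).astype(np.uint8)
    k,l,s,c=cv2.connectedComponentsWithStats(m)
    for i in range(1,k):
        if s[i,4]<15: continue
        q=W[l==i]; zt=np.percentile(q[:,2],95)
        r,a,b=cv2.minAreaRect(q[:,:2].astype(np.float32))
        print(c[i].round(1),s[i,4],"ztop",zt.round(1),"rect",np.round(r,1),np.round(a,1),round(b,1))
E
```

```text
scene
table 0.09605420010461785 2.333647875306954
[222.5 102.9] 677 ztop 89.4 rect [ 584.5 -421. ] [115.6  56.7] 0.5
[288.9 120.9] 301 ztop 81.3 rect [ 442.8 -267.6] [36.7 39.4] 75.2
[228.6 165.9] 3085 ztop 40.4 rect [ 668. -223.] [126.4 241.6] 86.2
[306.9 156.2] 166 ztop 57.6 rect [ 459.3 -140.3] [26.2 32. ] 42.0
[279.2 216.6] 3599 ztop 62.2 rect [621.9  -6.2] [183.9 122.6] 87.0
[333.7 193.5] 143 ztop 34.4 rect [456.5  -3.8] [34.5 31.7] 61.1
[369.8 231.8] 367 ztop 81.5 rect [450.6 146.2] [34.4 40.5] 43.9
[325.8 288.7] 977 ztop 36.7 rect [619.3 214.2] [132.3 151.2] 2.9
[227.4 296.7] 693 ztop 36.8 rect [840.8 120.5] [119.3 151.9] 0.4
[398.5 280.9] 193 ztop 34.6 rect [459.1 280.6] [31.7 33.6] 50.2
[397.2 364.1] 862 ztop 33.7 rect [570.7 432.2] [ 38.4 122.4] 88.1
top
table 0.6834979743412077 2.9931987348292135
[241.3 150.2] 261 ztop 38.5 rect [839.6 117.6] [117.7 151.5] 0.4
[350.4 199.2] 2563 ztop 42.7 rect [ 668.7 -226.7] [119.2 241.5] 85.7
[210.5 207.9] 379 ztop 38.6 rect [619.7 211.1] [131.3 152.6] 3.2
[282.3 210. ] 2389 ztop 64.2 rect [620.6 -10.4] [180.2 124.2] 87.1
[140.9 222.9] 463 ztop 35.4 rect [572.4 428.4] [ 43.4 119.3] 89.7
[414.2 225.2] 335 ztop 92.6 rect [ 587. -425.] [ 49.4 110.2] 89.3
[188.2 260.8] 96 ztop 37.1 rect [460.2 277.9] [30.6 32.1] 1.0
[232.5 265.1] 155 ztop 83.2 rect [450.2 138.6] [36.2 38.9] 0.7
[280.8 262.6] 92 ztop 37.1 rect [458.7  -8.6] [30.6 30.9] 0.6
[325.7 263.1] 91 ztop 58.8 rect [ 460.  -146.2] [30.1 30.8] 23.8
[366.8 269.1] 171 ztop 83.5 rect [ 442.4 -271. ] [40.7 38.7] 8.4
```

```bash
python3 - <<'E'
from h import *
S=cv2.imread("pics/scene0.png");T=cv2.imread("pics/top0.png")
def dark(img,box,th):
    x0,y0,x1,y1=box; g=cv2.cvtColor(img,cv2.COLOR_BGR2GRAY)[y0:y1,x0:x1]
    return box,(g<th)
for n,img,bx in(("scene",S,[(258,185,284,210),(273,213,302,240)]),("top",T,[(255,195,282,222),(284,197,311,224)])):
    for b in bx:
        g=cv2.cvtColor(img,cv2.COLOR_BGR2GRAY)[b[1]:b[3],b[0]:b[2]]
        t,m=cv2.threshold(g,0,255,cv2.THRESH_OTSU+cv2.THRESH_BINARY_INV)
        c=max(cv2.findContours(m,0,1)[0],key=cv2.contourArea)[:,0]+np.array(b[:2])
        # rim plane, visible hull
        w=ray(n,c,60.); (cx,cy),ax,_=cv2.fitEllipse(w[:,:2].astype(np.float32)); print(n,"well",round(cx,1),round(cy,1),np.round(ax,1))
for n,img in(("scene",S),("top",T)):
    W=cloud(n,np.load(f"pics/{n}0.npy"))
    off=1.5 if n=="scene" else 3
    for nm,(x,y),zt,r in(("botN",(443,-269),80,25),("botP",(450,142),80,25),("wt",(460,-143),56,20),("stA",(458,-6),32,25),("stB",(460,279),32,25)):
        m=(np.hypot(W[...,0]-x,W[...,1]-y)<r)&(W[...,2]>zt-6)
        v,u=np.nonzero(m); p=ray(n,np.c_[u,v],zt); rr,_=cv2.minEnclosingCircle(p[:,:2].astype(np.float32))
        print(n,nm,m.sum(),p[:,:2].mean(0).round(1),np.round(rr,1),np.ptp(p[:,:2],axis=0).round(1))
    # case: foam & cutout
    m=(abs(W[...,0]-640)<90)&(abs(W[...,1]+225)<90)&(W[...,2]>32)
    v,u=np.nonzero(m); p=ray(n,np.c_[u,v],40.); print("casetop",np.round(cv2.minAreaRect(p[:,:2].astype(np.float32))[0],1),cv2.minAreaRect(p[:,:2].astype(np.float32))[1:])
    m=(abs(W[...,0]-638)<35)&(abs(W[...,1]+225)<35)&(W[...,2]<30)
    v,u=np.nonzero(m); 
    if len(u): print("hole",np.c_[u,v].mean(0),len(u),W[m].mean(0).round(1))
E
python3 - <<'E'
import cv2
S=cv2.imread("pics/scene0.png");T=cv2.imread("pics/top0.png")
import numpy as np
a=cv2.resize(S[130:190,210:280],None,fx=8,fy=8,interpolation=cv2.INTER_CUBIC);b=cv2.resize(T[190:240,325:377],(240,240),interpolation=cv2.INTER_CUBIC)
c=np.zeros((480,800,3),np.uint8);c[:,:560]=a;c[:240,560:]=b;cv2.imwrite("pics/c3.png",cv2.convertScaleAbs(c,alpha=2))
E
```

```text
scene well 619.5 -50.3 [55.2 56.9]
scene well 624.0 39.0 [56.4 56.8]
top well 626.1 34.9 [56.5 57.4]
top well 621.0 -54.6 [56.1 57. ]
scene botN 67 [ 442.2 -268.3] [ 443.5 -268.3] [28.6 30.5]
scene botP 98 [448.8 144.4] [449.4 144.5] [28.1 27.6]
scene wt 50 [ 458.4 -140. ] [ 459.5 -141. ] [23.3 23.6]
scene stA 116 [458.3  -2.4] [458.4  -2.1] [35.1 34.4]
scene stB 162 [458.9 281. ] [458.4 281.4] [35.5 33.6]
casetop [ 610.7 -215.1] ((126.51736450195312, 123.50006103515625), 85.51952362060547)
hole [234.43697479 161.32773109] 119 [ 636.8 -230.7   17.2]
top botN 71 [ 443.3 -272.4] [ 443.5 -272.4] [23.8 27.1]
top botP 69 [449.9 140.1] [449.9 140.1] [23.7 24. ]
top wt 40 [ 460.2 -146.4] [ 460.3 -146.1] [18.2 21.3]
top stA 1046 [613.1  13.5] [720.6   3.8] [1406.  1932.9]
top stB 94 [460.7 277.2] [460.7 277.3] [30.8 31.3]
casetop [ 609.7 -221.8] ((118.74699401855469, 123.86933135986328), 85.73179626464844)
hole [350.2745098  213.53921569] 102 [ 616.9 -225.6   18.2]
```

View pics/c3.png

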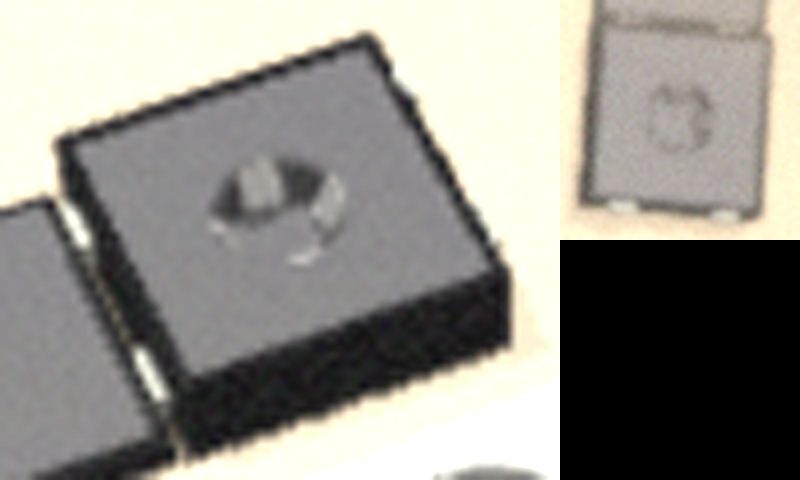

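Run:
```python
from h import *
print(ray("scene",[(244.75,156.25)],38.),ray("top",[(351.4,214.6)],38.))
p=ray("scene",[(256,134.4),(217.5,147.5),(233.1,177.9),(272.5,163.5)],39.);print(p.round(1),p.mean(0),np.linalg.norm(p-np.roll(p,1,0),axis=1))
# top corners from crop
q=[(325+(a-560)/240*52,190+b/240*50) for a,b in((592,30),(770,42),(757,212),(584,205))]
p=ray("top",q,39.);print(p.round(1),p.mean(0),np.linalg.norm(p-np.roll(p,1,0),axis=1))
```

```text
[[ 610.4867936  -217.51844457   38.        ]] [[ 611.16754589 -225.69084681   38.        ]]
[[ 547.3 -271.9   39. ]
 [ 662.9 -280.1   39. ]
 [ 671.1 -166.1   39. ]
 [ 556.2 -158.6   39. ]] [ 609.37447601 -219.18725575   39.        ] [113.57564283 115.95238081 114.28046362 115.12151598]
[[ 667.9 -164.7   39. ]
 [ 662.  -286.2   39. ]
 [ 550.7 -276.    39. ]
 [ 553.6 -159.2   39. ]] [ 608.55879567 -221.53288913   39.        ] [114.39323838 121.62074642 111.81023104 116.79689284]
```

```bash
cat > g.py <<'E'
import sys,numpy as np
from cell import env
from scipy.spatial.transform import Rotation as R
def go(x,y,z,yaw=0):
    s=env.state(); A=R.from_euler("xyz",s["tcp_rot"])
    d=A.inv().apply(np.array([x,y,z])-s["eef_pos"]); B=R.from_euler("xyz",[-np.pi/2,0,np.radians(yaw)])
    r=np.degrees((A.inv()*B).as_rotvec())
    print("t",round(s["t"],2),"pos",s["eef_pos"].round(1),"F",s["ft_force"].round(1),"op",round(s["opening"],3),"GO",d.round(1),r.round(1))
if __name__=="__main__": go(*map(float,sys.argv[1:]))
E
python3 -m crank '[[-26,0,37,0,-8,0],[-52,0,74,0,-16,0],[-78,0,111,0,-24,0],[-104,0,148,0,-32,0],[-130,0,185,0,-40,0]]'; python3 g.py 443 -270.3 214
```

```text
t: 0.6
eef_pos: [292.4, -438.9, 214.1]
tcp_rot: [-1.57, 0.001, -0.64]
ft_force: [0.5, 0.1, -0.4]
opening: 1.0
t 0.6 pos [ 292.4 -438.9  214.1] F [ 0.5  0.1 -0.4] op 1.0 GO [ 20.    0.3 225.2] [ -0.1 -36.7  -0. ]
```

```bash
python3 -m crank '[[4,0,45,0,-8,0],[8,0,90,0,-16,0],[12,0,135,0,-24,0],[16,0,180,0,-32,0],[20,0,225,0,-37,0]]'; python3 -m crank '[[0,0,0,0,0,0],[0,0,0,0,0,0]]';python3 g.py 443 -270.3 150
```

```text
t: 1.1
eef_pos: [443.8, -268.9, 214.2]
tcp_rot: [-1.569, 0.0, 0.011]
ft_force: [1.2, -0.5, -0.5]
opening: 1.001
t: 1.3
eef_pos: [444.1, -268.1, 214.0]
tcp_rot: [-1.569, 0.001, 0.012]
ft_force: [0.6, -0.4, -0.7]
opening: 1.003
t 1.3 pos [ 444.1 -268.1  214. ] F [ 0.6 -0.4 -0.7] op 1.003 GO [-1.1 64.  -2.3] [-0.1  0.7 -0.1]
```

```bash
python3 -m crank '[[0,30,-1,0,0,0],[0,60,-2,0,0,0],[0,90,-2,0,0,0],[0,110,-2,0,0,0],[0,110,-2,0,0.7,0]]'
python3 - <<'E'
from h import *
p,d=vision.read_camera("scene");cv2.imwrite("pics/s1.png",cv2.resize(p[50:200,200:400],None,fx=4,fy=4,interpolation=cv2.INTER_CUBIC))
p,d2=vision.read_camera("top");cv2.imwrite("pics/t1.png",cv2.resize(p[200:320,290:450],None,fx=5,fy=5,interpolation=cv2.INTER_CUBIC))
E
python3 g.py 443 -270.3 21
```

```text
t: 1.8
eef_pos: [442.2, -270.4, 101.8]
tcp_rot: [-1.566, 0.005, -0.003]
ft_force: [0.5, 0.3, 0.4]
opening: 1.002
t 1.9 pos [ 443.6 -270.9  104.3] F [ 0.2 -0.7 -0.4] op 1.0 GO [-0.4 83.3  0.4] [-0.1 -0.1 -0.1]
```

View pics/s1.png

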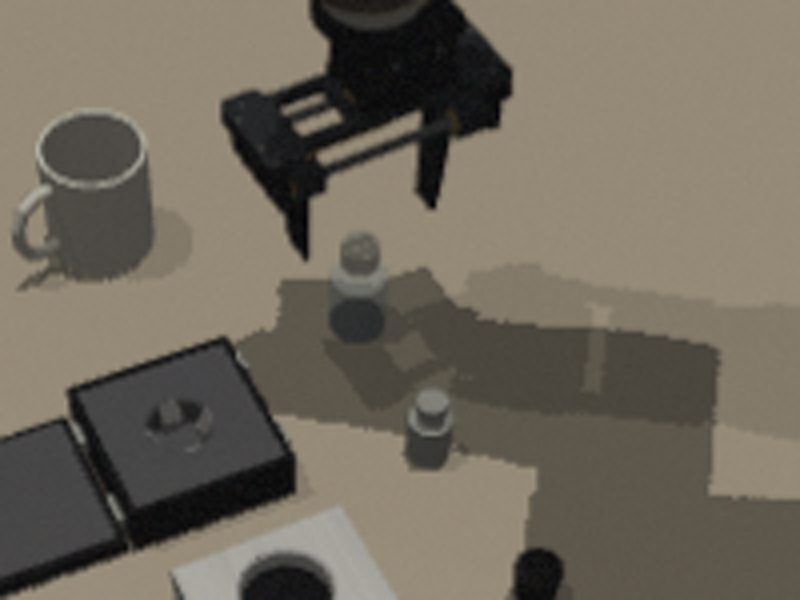

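View pics/t1.png

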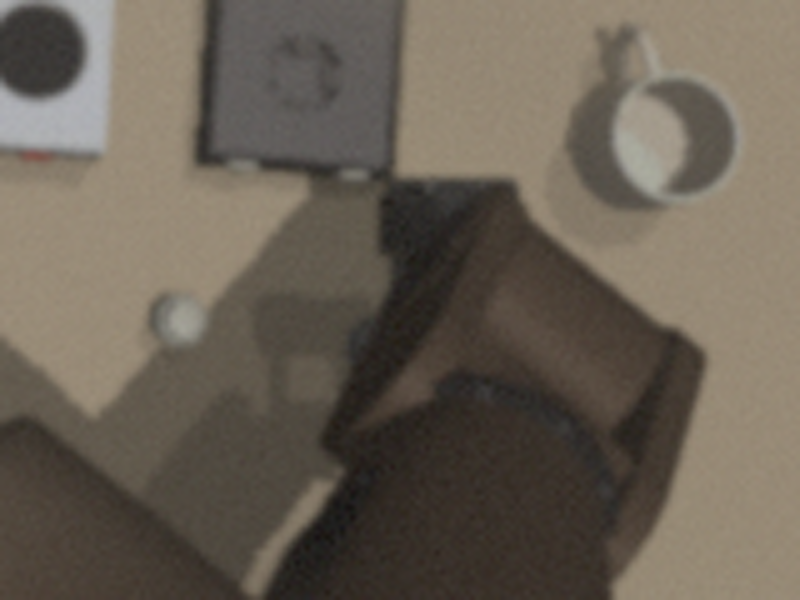

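Run:
```python
from h import *
print(ray("scene",[(276.5,114.5),(308.25,102)],104.3))
```

```text
[[ 490.54728982 -256.15980789  104.3       ]
 [ 390.25563407 -255.42487223  104.3       ]]
```

Fingertips at crop (306,258) and (433,208) map to y≈-256, where the robot says the front edges should be at -261. So the scene camera reads about 4 mm high in y, and I'll lean on the top camera for y. The fingers straddle the bottle, so I'm descending.

```bash
python3 -m crank '[[0,18,-1,0,0,0],[0,36,-1,0,0,0],[0,54,-1,0,0,0],[0,72,-1,0,0,0],[0,83,-1,0,0,0]]'; python3 -m crank '[[0,0,0,0,0,0],[0,0,0,0,0,0],[0,0,0,0,0,0],[0,0,0,0,0,0],[0,0,0,0,0,0]]' 0.35;python3 -m crank '[[0,0,0,0,0,0],[0,0,0,0,0,0],[0,0,0,0,0,0],[0,0,0,0,0,0],[0,0,0,0,0,0]]' 0.3;python3 g.py 443 -270.3 21
```

```text
t: 2.4
eef_pos: [443.6, -272.4, 21.5]
tcp_rot: [-1.57, 0.0, -0.003]
ft_force: [-0.3, 0.4, 0.3]
opening: 1.001
t: 2.9
eef_pos: [443.8, -272.5, 22.1]
tcp_rot: [-1.57, -0.0, -0.003]
ft_force: [0.0, 0.2, -0.6]
opening: 0.637
t: 3.4
eef_pos: [443.7, -272.5, 22.2]
tcp_rot: [-1.57, -0.0, -0.003]
ft_force: [-0.7, 0.1, 4.8]
opening: 0.441
t 3.4 pos [ 443.7 -272.5   22.2] F [-0.7  0.1  4.8] op 0.441 GO [-0.7  1.2  2.2] [-0.  -0.2  0. ]
```

```bash
python3 -m crank '[[0,-5,0,0,0,0],[0,-20,0,0,0,0],[0,-45,0,0,0,0],[0,-70,0,0,0,0],[0,-95,0,0,0,0]]' 0.2;python3 g.py 620.5 -53.5 117; python3 -m crank '[[20,0,25,0,0,0],[45,0,56,0,0,0],[75,0,92,0,0,0],[105,0,129,0,0,0],[130,0,160,0,0,0]]';python3 g.py 620.5 -53.5 117
```

```text
t: 3.9
eef_pos: [443.6, -272.5, 118.2]
tcp_rot: [-1.57, -0.0, -0.003]
ft_force: [0.9, -0.3, -1.1]
opening: 0.435
t 3.9 pos [ 443.6 -272.5  118.2] F [ 0.9 -0.3 -1.1] op 0.435 GO [176.2   1.4 219.5] [-0.  -0.2  0. ]
t: 4.4
eef_pos: [575.3, -110.9, 118.5]
tcp_rot: [-1.57, -0.0, -0.003]
ft_force: [0.1, -0.5, -0.5]
opening: 0.439
t 4.4 pos [ 575.3 -110.9  118.5] F [ 0.1 -0.5 -0.5] op 0.439 GO [45.   1.6 57.5] [-0.  -0.2  0. ]
```

```bash
python3 -m crank '[[15,0,19,0,0,0],[30,0,38,0,0,0],[40,0,52,0,0,0],[45,0,57,0,0,0],[45,0,57,0,0,0]]'; python3 -m crank '[[0,10,0,0,0,0],[0,20,0,0,0,0],[0,20,0,0,0,0],[0,20,0,0,0,0]]';python3 g.py 620.5 -53.5 66
python3 - <<'E'
from h import *
p,d=vision.read_camera("scene");cv2.imwrite("pics/s2.png",cv2.resize(p[100:250,180:380],None,fx=4,fy=4,interpolation=cv2.INTER_CUBIC))
E
```

```text
t: 4.9
eef_pos: [620.6, -53.8, 118.5]
tcp_rot: [-1.57, -0.0, -0.002]
ft_force: [0.3, -0.4, -0.9]
opening: 0.441
t: 5.3
eef_pos: [620.2, -54.3, 98.0]
tcp_rot: [-1.57, 0.001, -0.003]
ft_force: [0.8, -1.2, -1.3]
opening: 0.436
t 5.3 pos [620.2 -54.3  98. ] F [ 0.8 -1.2 -1.3] op 0.436 GO [ 0.3 32.   0.7] [-0.1 -0.2 -0.1]
```

View pics/s2.png

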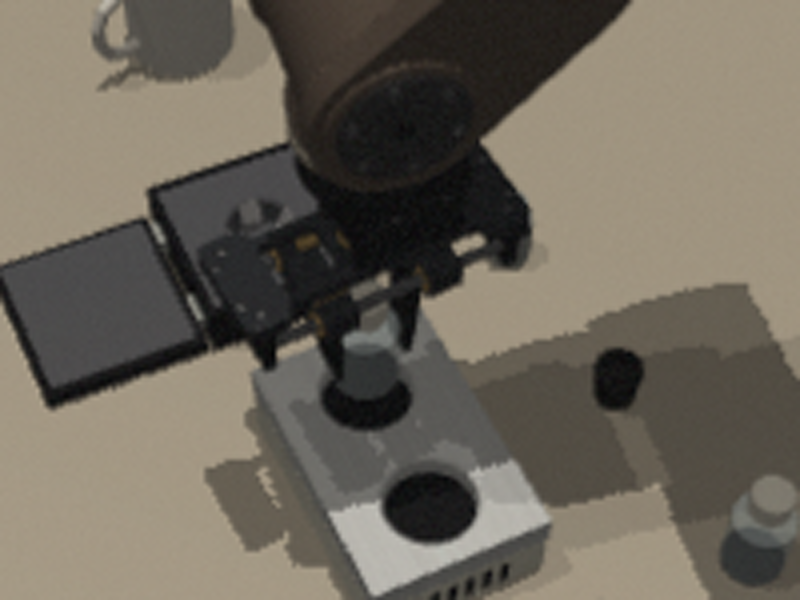

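Picture: the bottle hangs above the far (-y) well, with its foot at crop (368,385) over the well opening at (366,395). Lowering.

```bash
python3 -m crank '[[0,8,0.5,0,0,0],[0,16,0.5,0,0,0],[0,24,0.5,0,0,0],[0,29,0.5,0,0,0],[0,29,0.5,0,0,0]]'; python3 -m crank '[[0,1,0,0,0,0],[0,2,0,0,0,0],[0,3,0,0,0,0],[0,3,0,0,0,0]]';python3 g.py 620.5 -53.5 66
```

```text
t: 5.85
eef_pos: [620.1, -53.5, 68.3]
tcp_rot: [-1.57, 0.002, -0.003]
ft_force: [-0.4, 0.1, -0.7]
opening: 0.433
t: 6.25
eef_pos: [620.1, -53.5, 66.2]
tcp_rot: [-1.57, 0.001, -0.003]
ft_force: [-2.7, 0.2, 5.9]
opening: 0.437
t 6.25 pos [620.1 -53.5  66.2] F [-2.7  0.2  5.9] op 0.437 GO [0.4 0.2 0. ] [-0.1 -0.2 -0.1]
```

```bash
python3 -m crank '[[0,0,0,0,0,0],[0,0,0,0,0,0],[0,0,0,0,0,0],[0,0,0,0,0,0],[0,0,0,0,0,0]]' 0.7; python3 -m crank '[[0,-10,0,0,0,0],[0,-30,0,0,0,0],[0,-60,0,0,0,0],[0,-90,0,0,0,0],[0,-120,0,0,0,0]]';python3 g.py 450 141 180
```

```text
t: 6.75
eef_pos: [620.2, -53.6, 66.2]
tcp_rot: [-1.57, 0.001, -0.003]
ft_force: [-0.5, 0.0, 0.2]
opening: 0.696
t: 7.25
eef_pos: [620.2, -53.6, 188.1]
tcp_rot: [-1.57, 0.001, -0.003]
ft_force: [-0.4, 0.0, 0.3]
opening: 0.7
t 7.25 pos [620.2 -53.6 188.1] F [-0.4  0.   0.3] op 0.7 GO [-170.7    8.4  194.2] [-0.1 -0.2 -0. ]
```

```bash
python3 -m crank '[[-33,0,38,0,0,0],[-66,0,76,0,0,0],[-99,0,114,0,0,0],[-132,0,152,0,0,0],[-162,0,184,0,0,0]]' 1; python3 -m crank '[[-8,0,10,0,0,0],[-8,40,10,0,0,0],[-8,70,10,0,0,0],[-8,90,10,0,0,0],[-8,90,10,0,0,0]]';python3 g.py 450 141 22
python3 - <<'E'
from h import *
p,d=vision.read_camera("scene");cv2.imwrite("pics/s3.png",cv2.resize(p[110:290,240:480],None,fx=3.3,fy=3.3,interpolation=cv2.INTER_CUBIC))
E
```

```text
t: 7.75
eef_pos: [457.1, 132.1, 189.2]
tcp_rot: [-1.57, -0.0, -0.003]
ft_force: [1.0, 0.6, 0.7]
opening: 0.992
t: 8.25
eef_pos: [448.6, 141.9, 97.7]
tcp_rot: [-1.57, 0.003, -0.003]
ft_force: [0.1, 0.8, 1.2]
opening: 0.998
t 8.25 pos [448.6 141.9  97.7] F [0.1 0.8 1.2] op 0.998 GO [ 1.6 75.7 -0.9] [-0.  -0.2 -0.2]
```

View pics/s3.png

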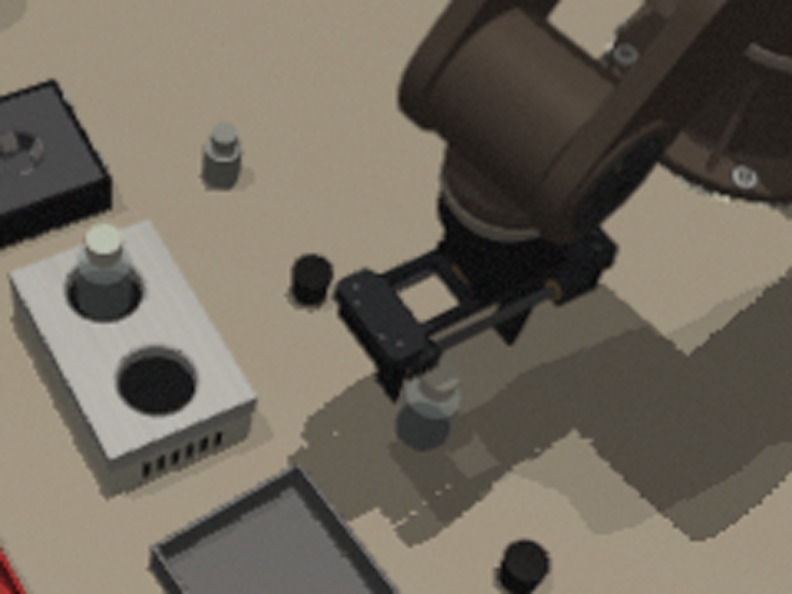

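The first bottle stands upright in the far well, cap at crop (103,240). The fingers straddle the second bottle at (428,410). Descending.

```bash
python3 -m crank '[[1,18,-0.5,0,0,0],[1,36,-0.5,0,0,0],[1,54,-0.5,0,0,0],[1,70,-0.5,0,0,0],[1,76,-0.5,0,0,0]]'; python3 -m crank '[[0,0,0,0,0,0],[0,0,0,0,0,0],[0,0,0,0,0,0],[0,0,0,0,0,0],[0,0,0,0,0,0]]' 0.3;python3 -m crank '[[0,0,0,0,0,0],[0,0,0,0,0,0],[0,0,0,0,0,0],[0,0,0,0,0,0],[0,0,0,0,0,0]]' 0.2;python3 g.py 625.5 36 118; python3 -m crank '[[0,-5,0,0,0,0],[0,-20,0,0,0,0],[0,-45,0,0,0,0],[0,-70,0,0,0,0],[0,-95,0,0,0,0]]' 0.2;python3 g.py 625.5 36 118
```

```text
t: 8.8
eef_pos: [450.8, 141.5, 23.2]
tcp_rot: [-1.57, 0.001, -0.003]
ft_force: [-0.2, 0.1, 0.9]
opening: 1.002
t: 9.3
eef_pos: [451.0, 141.5, 23.6]
tcp_rot: [-1.57, 0.0, -0.003]
ft_force: [0.3, -0.8, 0.2]
opening: 0.634
t: 9.8
eef_pos: [450.9, 141.5, 23.7]
tcp_rot: [-1.57, 0.0, -0.003]
ft_force: [-1.6, -0.5, 3.9]
opening: 0.437
t 9.8 pos [450.9 141.5  23.7] F [-1.6 -0.5  3.9] op 0.437 GO [ 174.9  -94.5 -104.9] [-0.1 -0.2 -0. ]
t: 10.3
eef_pos: [450.8, 141.4, 119.8]
tcp_rot: [-1.57, 0.0, -0.003]
ft_force: [-0.0, 0.5, -0.9]
opening: 0.433
t 10.3 pos [450.8 141.4 119.8] F [-0.   0.5 -0.9] op 0.433 GO [ 175.     1.6 -104.8] [-0.1 -0.2 -0. ]
```

```bash
python3 -m crank '[[20,0,-12,0,0,0],[55,0,-33,0,0,0],[95,0,-57,0,0,0],[135,0,-80,0,0,0],[160,0,-96,0,0,0]]'; python3 -m crank '[[10,0,-6,0,0,0],[14,0,-8,0,0,0],[14,10,-8,0,0,0],[14,20,-8,0,0,0],[14,20,-8,0,0,0]]';python3 g.py 625.5 36 67.5
```

```text
t: 10.8
eef_pos: [612.9, 43.1, 119.8]
tcp_rot: [-1.57, -0.001, -0.004]
ft_force: [0.4, 0.8, -1.0]
opening: 0.433
t: 11.3
eef_pos: [625.4, 35.8, 98.1]
tcp_rot: [-1.57, 0.002, -0.003]
ft_force: [-0.6, -0.2, -1.1]
opening: 0.435
t 11.3 pos [625.4  35.8  98.1] F [-0.6 -0.2 -1.1] op 0.435 GO [ 0.2 30.6  0.2] [-0.1 -0.2 -0.1]
```

```bash
python3 -m crank '[[0,8,0,0,0,0],[0,16,0,0,0,0],[0,24,0,0,0,0],[0,28,0,0,0,0],[0,28,0,0,0,0]]'; python3 -m crank '[[0,1,0,0,0,0],[0,2,0,0,0,0],[0,3,0,0,0,0],[0,3,0,0,0,0]]';python3 g.py 625.5 36 67.5
```

```text
t: 11.8
eef_pos: [625.0, 35.8, 69.3]
tcp_rot: [-1.57, 0.003, -0.003]
ft_force: [-0.8, 0.4, -0.2]
opening: 0.438
t: 12.2
eef_pos: [625.2, 35.8, 67.7]
tcp_rot: [-1.57, 0.002, -0.003]
ft_force: [-3.7, -0.6, 9.7]
opening: 0.435
t 12.2 pos [625.2  35.8  67.7] F [-3.7 -0.6  9.7] op 0.435 GO [0.3 0.2 0.2] [-0.1 -0.2 -0.1]
```

```bash
python3 -m crank '[[0,0,0,0,0,0],[0,0,0,0,0,0],[0,0,0,0,0,0],[0,0,0,0,0,0],[0,0,0,0,0,0]]' 0.7; python3 -m crank '[[0,-10,0,0,0,0],[0,-30,0,0,0,0],[0,-60,0,0,0,0],[0,-90,0,0,0,0],[0,-120,0,0,0,0]]';python3 g.py 459 -6 100; python3 -m crank '[[-35,0,-8,0,0,0],[-75,0,-18,0,0,0],[-115,0,-29,0,0,0],[-150,0,-38,0,0,0],[-166,0,-42,0,0,0]]' 0.8; python3 g.py 459 -6 8
```

```text
t: 12.7
eef_pos: [625.1, 35.8, 67.5]
tcp_rot: [-1.57, 0.003, -0.003]
ft_force: [-0.1, 0.1, -0.1]
opening: 0.696
t: 13.2
eef_pos: [625.3, 35.7, 189.4]
tcp_rot: [-1.57, 0.002, -0.003]
ft_force: [-0.5, 0.6, -0.1]
opening: 0.701
t 13.2 pos [625.3  35.7 189.4] F [-0.5  0.6 -0.1] op 0.701 GO [-166.    89.8  -42.3] [-0.1 -0.2 -0.1]
t: 13.7
eef_pos: [456.6, -6.0, 190.6]
tcp_rot: [-1.57, 0.002, -0.004]
ft_force: [0.6, -1.0, -0.4]
opening: 0.801
t 13.7 pos [456.6  -6.  190.6] F [ 0.6 -1.  -0.4] op 0.801 GO [ 2.900e+00  1.826e+02 -1.000e-01] [-0.1 -0.2 -0.1]
```

```bash
python3 -m crank '[[2,35,0,0,0,0],[2,75,0,0,0,0],[2,110,0,0,0,0],[2,135,0,0,0,0],[2,145,0,0,0,0]]'; python3 g.py 459 -6 6
python3 - <<'E'
from h import *
p,d=vision.read_camera("scene");cv2.imwrite("pics/s4.png",cv2.resize(p[110:290,240:480],None,fx=3.3,fy=3.3,interpolation=cv2.INTER_CUBIC))
E
```

```text
t: 14.2
eef_pos: [457.6, -5.9, 44.2]
tcp_rot: [-1.569, 0.005, -0.004]
ft_force: [0.6, 0.0, -0.2]
opening: 0.795
t 14.2 pos [457.6  -5.9  44.2] F [ 0.6  0.  -0.2] op 0.795 GO [ 1.5 38.2 -0.2] [-0.1 -0.2 -0.3]
```

View pics/s4.png

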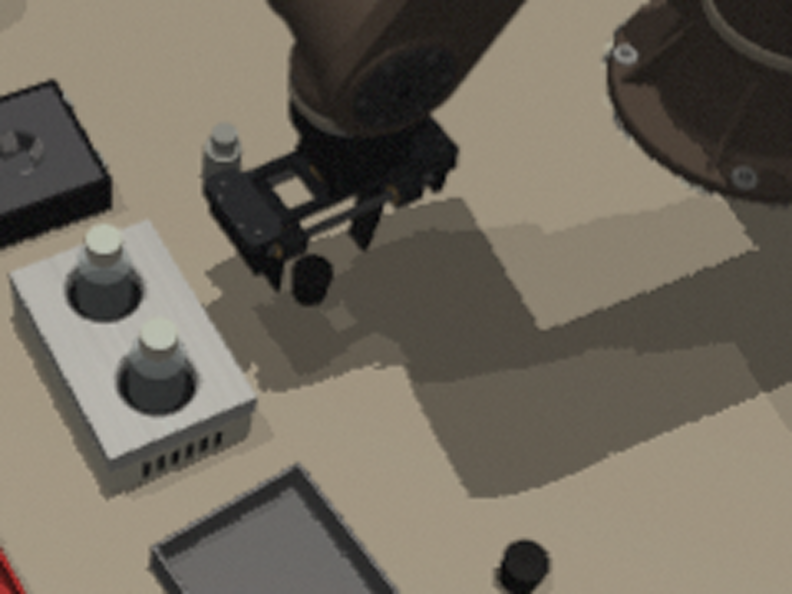

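Both bottles stand upright in their wells, caps at crop (103,240) and (158,335). The fingers straddle stopper A at (311,278). Gripping it.

```bash
python3 -m crank '[[1,12,0,0,0,0],[1,24,0,0,0,0],[1,34,0,0,0,0],[1,38,0,0,0,0],[1,38,0,0,0,0]]'; python3 -m crank '[[0,0,0,0,0,0],[0,0,0,0,0,0],[0,0,0,0,0,0],[0,0,0,0,0,0],[0,0,0,0,0,0]]' 0.2;python3 -m crank '[[0,0,0,0,0,0],[0,0,0,0,0,0],[0,0,0,0,0,0],[0,0,0,0,0,0],[0,0,0,0,0,0]]' 0.15; python3 -m crank '[[0,-5,0,0,0,0],[0,-25,0,0,0,0],[0,-55,0,0,0,0],[0,-85,0,0,0,0],[0,-115,0,0,0,0]]' ;python3 g.py 620 180 120
```

```text
t: 14.75
eef_pos: [458.6, -5.8, 6.1]
tcp_rot: [-1.569, 0.005, -0.004]
ft_force: [-0.2, -0.2, 0.1]
opening: 0.797
t: 15.25
eef_pos: [458.6, -5.8, 6.2]
tcp_rot: [-1.569, 0.005, -0.004]
ft_force: [-0.3, -0.8, -0.1]
opening: 0.437
t: 15.75
eef_pos: [458.6, -5.8, 6.3]
tcp_rot: [-1.569, 0.005, -0.004]
ft_force: [-1.0, 0.5, 1.0]
opening: 0.339
t: 16.25
eef_pos: [458.9, -5.9, 122.7]
tcp_rot: [-1.569, 0.005, -0.004]
ft_force: [0.3, -1.0, -0.6]
opening: 0.336
t 16.25 pos [458.9  -5.9 122.7] F [ 0.3 -1.  -0.6] op 0.336 GO [160.4   2.2 186.5] [-0.1 -0.2 -0.3]
```

```bash
python3 -m crank '[[25,0,30,0,0,0],[58,0,68,0,0,0],[90,0,106,0,0,0],[122,0,144,0,0,0],[150,0,174,0,0,0]]'; python3 -m crank '[[8,0,8,0,0,0],[10,20,12,0,0,0],[10,50,12,0,0,0],[10,80,12,0,0,0],[10,104,12,0,0,0]]';python3 g.py 620 180 14
```

```text
t: 16.75
eef_pos: [610.6, 169.8, 122.6]
tcp_rot: [-1.569, 0.005, -0.003]
ft_force: [0.6, -0.7, -0.5]
opening: 0.333
t: 17.25
eef_pos: [619.7, 182.0, 17.2]
tcp_rot: [-1.57, 0.006, -0.003]
ft_force: [0.3, 0.2, 0.0]
opening: 0.334
t 17.25 pos [619.7 182.   17.2] F [0.3 0.2 0. ] op 0.334 GO [ 0.3  3.2 -2. ] [-0.1 -0.2 -0.3]
```

```bash
python3 -m crank '[[0,1,0,0,0,0],[0,1,0,0,0,0],[0,1,0,0,0,0],[0,1,0,0,0,0],[0,1,0,0,0,0]]' 0.6;  python3 -m crank '[[0,-10,0,0,0,0],[0,-30,0,0,0,0],[0,-60,0,0,0,0],[0,-80,0,0,0,0],[0,-100,0,0,0,0]]';python3 g.py 460 278 100
python3 - <<'E'
from h import *
p,d=vision.read_camera("scene");cv2.imwrite("pics/s5.png",cv2.resize(p[180:360,240:480],None,fx=3.3,fy=3.3,interpolation=cv2.INTER_CUBIC))
E
```

```text
t: 17.75
eef_pos: [620.1, 182.0, 17.3]
tcp_rot: [-1.569, 0.004, -0.003]
ft_force: [0.2, 0.1, -0.3]
opening: 0.592
t: 18.25
eef_pos: [620.7, 181.9, 119.7]
tcp_rot: [-1.569, 0.002, -0.003]
ft_force: [-0.7, 0.2, -0.1]
opening: 0.603
t 18.25 pos [620.7 181.9 119.7] F [-0.7  0.2 -0.1] op 0.603 GO [-160.9   20.2   95.6] [-0.1 -0.2 -0.1]
```

View pics/s5.png

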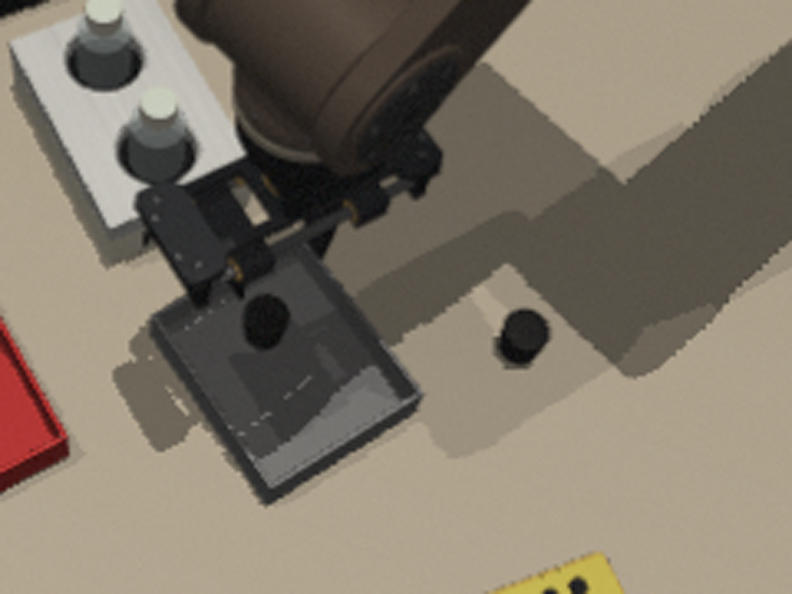

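Stopper A is in the grey bin at crop (266,322). Going to stopper B at (524,336).

```bash
python3 -m crank '[[-35,0,20,0,0,0],[-70,0,41,0,0,0],[-105,0,62,0,0,0],[-140,0,83,0,0,0],[-161,0,96,0,0,0]]' 0.8; python3 -m crank '[[0,10,0,0,0,0],[0,40,0,0,0,0],[0,70,0,0,0,0],[0,78,0,0,0,0],[0,78,0,0,0,0]]';python3 g.py 460 278 6
python3 - <<'E'
from h import *
p,d=vision.read_camera("scene");cv2.imwrite("pics/s6.png",cv2.resize(p[180:360,300:500],None,fx=3.3,fy=3.3,interpolation=cv2.INTER_CUBIC))
E
```

```text
t: 18.8
eef_pos: [458.8, 279.6, 123.4]
tcp_rot: [-1.568, -0.002, -0.002]
ft_force: [0.2, 0.6, 0.0]
opening: 0.8
t: 19.3
eef_pos: [459.1, 279.2, 44.5]
tcp_rot: [-1.569, 0.0, -0.002]
ft_force: [0.6, 0.1, 0.1]
opening: 0.796
t 19.3 pos [459.1 279.2  44.5] F [0.6 0.1 0.1] op 0.796 GO [ 0.9 38.5 -1.3] [-0.1 -0.1 -0. ]
```

View pics/s6.png

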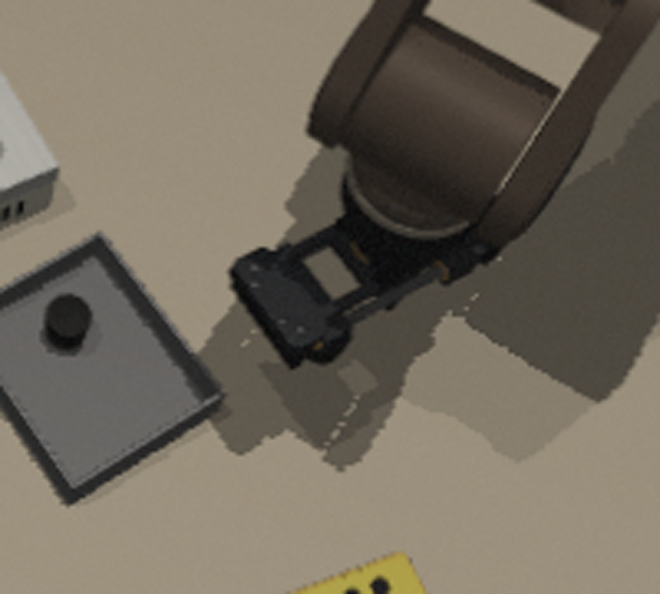

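Stopper B is hidden behind the finger at crop (325,345), which is where I'd expect it. Gripping.

```bash
python3 -m crank '[[1,12,-1,0,0,0],[1,24,-1,0,0,0],[1,34,-1,0,0,0],[1,38,-1,0,0,0],[1,38,-1,0,0,0]]'; python3 -m crank '[[0,0,0,0,0,0],[0,0,0,0,0,0],[0,0,0,0,0,0],[0,0,0,0,0,0],[0,0,0,0,0,0]]' 0.2;python3 -m crank '[[0,0,0,0,0,0],[0,0,0,0,0,0],[0,0,0,0,0,0],[0,0,0,0,0,0],[0,0,0,0,0,0]]' 0.15; python3 -m crank '[[0,-5,0,0,0,0],[0,-25,0,0,0,0],[0,-55,0,0,0,0],[0,-85,0,0,0,0],[0,-115,0,0,0,0]]' ;python3 g.py 619 247 120
```

```text
t: 19.85
eef_pos: [460.3, 278.5, 6.8]
tcp_rot: [-1.569, -0.0, -0.002]
ft_force: [-0.5, -0.3, -0.3]
opening: 0.802
t: 20.35
eef_pos: [460.3, 278.6, 6.9]
tcp_rot: [-1.569, -0.001, -0.002]
ft_force: [-0.3, 0.0, -0.1]
opening: 0.436
t: 20.85
eef_pos: [460.3, 278.5, 7.0]
tcp_rot: [-1.569, -0.0, -0.002]
ft_force: [0.1, 0.2, 1.1]
opening: 0.339
t: 21.35
eef_pos: [460.0, 278.2, 123.4]
tcp_rot: [-1.569, -0.0, -0.002]
ft_force: [0.0, 0.5, -0.3]
opening: 0.337
t 21.35 pos [460.  278.2 123.4] F [ 0.   0.5 -0.3] op 0.337 GO [159.    3.4 -30.9] [-0.1 -0.1  0. ]
```

```bash
python3 -m crank '[[30,0,-6,0,0,0],[65,0,-13,0,0,0],[100,0,-20,0,0,0],[135,0,-27,0,0,0],[155,0,-30,0,0,0]]'; python3 -m crank '[[4,0,0,0,0,0],[4,20,0,0,0,0],[4,50,0,0,0,0],[4,80,0,0,0,0],[4,105,0,0,0,0]]';python3 g.py 619 247 14;  python3 -m crank '[[0,1,0,0,0,0],[0,1,0,0,0,0],[0,1,0,0,0,0],[0,1,0,0,0,0],[0,1,0,0,0,0]]' 0.6;  python3 -m crank '[[0,-20,0,0,0,0],[0,-60,0,0,0,0],[0,-100,0,0,0,0],[0,-140,0,0,0,0],[0,-160,0,0,0,0]]';python3 g.py 460 -145 180
```

```text
t: 21.85
eef_pos: [617.2, 246.9, 123.6]
tcp_rot: [-1.568, -0.001, -0.003]
ft_force: [-0.3, -0.5, -1.4]
opening: 0.337
t: 22.35
eef_pos: [620.0, 247.4, 17.4]
tcp_rot: [-1.569, -0.0, -0.003]
ft_force: [-0.3, -0.5, -0.2]
opening: 0.332
t 22.35 pos [620.  247.4  17.4] F [-0.3 -0.5 -0.2] op 0.332 GO [-1.   3.4 -0.4] [-0.1 -0.2  0. ]
t: 22.85
eef_pos: [620.4, 247.5, 17.6]
tcp_rot: [-1.568, -0.002, -0.003]
ft_force: [0.1, 0.6, 0.5]
opening: 0.595
t: 23.35
eef_pos: [621.0, 247.4, 182.2]
tcp_rot: [-1.567, -0.007, -0.003]
ft_force: [0.1, -0.6, -0.2]
opening: 0.599
t 23.35 pos [621.  247.4 182.2] F [ 0.1 -0.6 -0.2] op 0.599 GO [-159.9   -0.4 -392.9] [-0.2 -0.2  0.4]
```

```bash
python3 -m crank '[[-17,0,-40,0,0,0],[-34,0,-80,0,0,0],[-51,0,-120,0,0,0],[-68,0,-160,0,0,0],[-85,0,-200,0,0,0]]' 0.8;python3 g.py 460 -145 180; python3 -m crank '[[-16,0,-40,0,0,0],[-32,0,-80,0,0,0],[-48,0,-120,0,0,0],[-64,0,-160,0,0,0],[-75,0,-190,0,0,0]]'; python3 g.py 460 -145 80
```

```text
t: 23.85
eef_pos: [534.6, 46.3, 181.5]
tcp_rot: [-1.567, -0.008, -0.002]
ft_force: [0.9, 0.5, 0.4]
opening: 0.801
t 23.85 pos [534.6  46.3 181.5] F [0.9 0.5 0.4] op 0.801 GO [ -74.1    0.2 -191.5] [-0.2 -0.1  0.5]
t: 24.35
eef_pos: [458.1, -145.5, 180.9]
tcp_rot: [-1.568, -0.009, -0.003]
ft_force: [1.5, 0.1, -0.1]
opening: 0.802
t 24.35 pos [ 458.1 -145.5  180.9] F [ 1.5  0.1 -0.1] op 0.802 GO [1.000e+00 1.009e+02 1.000e-01] [-0.2 -0.2  0.5]
```

```bash
python3 -m crank '[[1,30,0,0,0,0],[1,60,0,0,0,0],[1,90,0,0,0,0],[1,110,0,-0.2,0,0.5],[1,110,0,-0.2,0,0.5]]'; python3 g.py 460 -145 25
python3 - <<'E'
from h import *
p,d=vision.read_camera("scene");cv2.imwrite("pics/s7.png",cv2.resize(p[80:230,210:410],None,fx=4,fy=4,interpolation=cv2.INTER_CUBIC))
p,d=vision.read_camera("top");cv2.imwrite("pics/t7.png",cv2.resize(p[120:290,170:400],None,fx=3.4,fy=3.4,interpolation=cv2.INTER_CUBIC))
E
```

```text
t: 24.85
eef_pos: [459.3, -144.8, 69.4]
tcp_rot: [-1.57, 0.003, -0.004]
ft_force: [-0.3, 0.1, -0.1]
opening: 0.8
t 24.85 pos [ 459.3 -144.8   69.4] F [-0.3  0.1 -0.1] op 0.8 GO [ 0.9 44.4 -0.2] [-0.1 -0.2 -0.2]
```

View pics/s7.png

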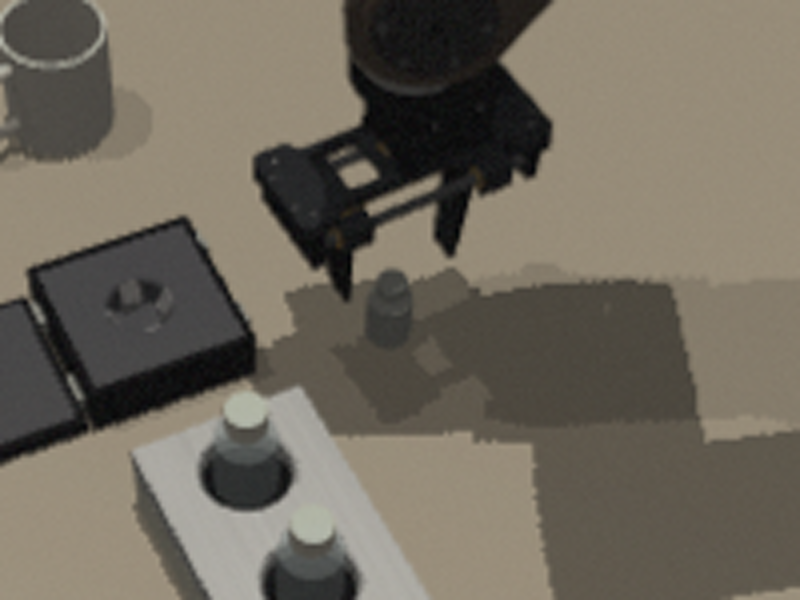

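View pics/t7.png

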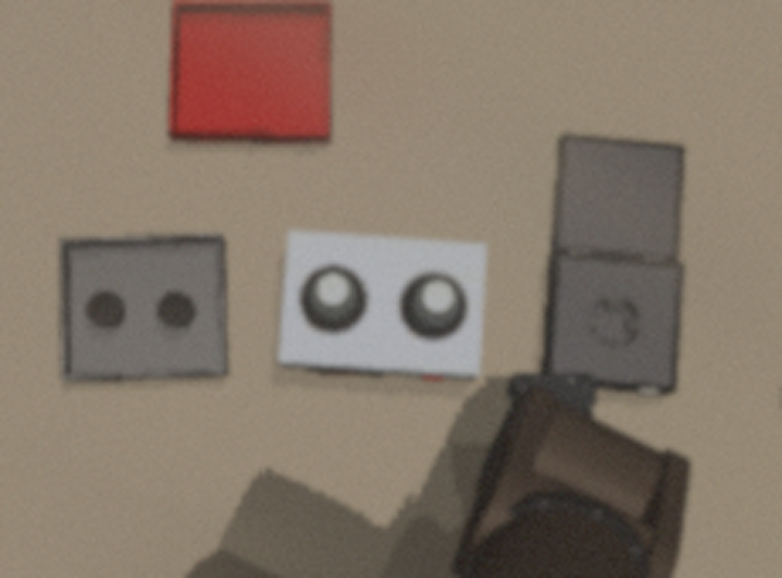

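Top: both stoppers are in the grey bin at crop (105,309) and (176,310), and both bottles are in the wells at (333,298) and (434,305). Scene: the fingers are around the weight at (389,310). Gripping it with the tips about 26 mm up.

```bash
python3 -m crank '[[0,12,0,0,0,0],[0,24,0,0,0,0],[0,36,0,0,0,0],[0,43,0,0,0,0],[0,43,0,0,0,0]]'; python3 -m crank '[[0,0,0,0,0,0],[0,0,0,0,0,0],[0,0,0,0,0,0],[0,0,0,0,0,0],[0,0,0,0,0,0]]' 0.2;python3 -m crank '[[0,0,0,0,0,0],[0,0,0,0,0,0],[0,0,0,0,0,0],[0,0,0,0,0,0],[0,0,0,0,0,0]]' 0.1; python3 g.py 610 -222 90;python3 -m crank '[[0,-3,0,0,0,0],[0,-15,0,0,0,0],[0,-35,0,0,0,0],[0,-55,0,0,0,0],[0,-75,0,0,0,0]]' ;python3 g.py 610 -222 100
```

```text
t: 25.45
eef_pos: [459.8, -145.0, 27.4]
tcp_rot: [-1.57, 0.001, -0.003]
ft_force: [1.0, 0.4, 0.5]
opening: 0.8
t: 25.95
eef_pos: [459.9, -145.0, 27.6]
tcp_rot: [-1.57, 0.001, -0.003]
ft_force: [0.2, 0.6, 0.1]
opening: 0.435
t: 26.45
eef_pos: [459.7, -144.9, 27.6]
tcp_rot: [-1.57, 0.001, -0.003]
ft_force: [-2.2, 0.8, 4.4]
opening: 0.328
t 26.45 pos [ 459.7 -144.9   27.6] F [-2.2  0.8  4.4] op 0.328 GO [150.5 -62.6 -76.6] [-0.  -0.2 -0.1]
t: 26.95
eef_pos: [459.9, -145.0, 104.1]
tcp_rot: [-1.57, 0.001, -0.003]
ft_force: [0.1, 0.9, -3.6]
opening: 0.329
t 26.95 pos [ 459.9 -145.   104.1] F [ 0.1  0.9 -3.6] op 0.329 GO [150.3   3.9 -76.6] [-0.  -0.2 -0. ]
```

```bash
python3 -m crank '[[20,0,-10,0,0,0],[55,0,-28,0,0,0],[95,0,-48,0,0,0],[130,0,-66,0,0,0],[150,0,-77,0,0,0]]'; python3 -m crank '[[0,0,0,0,0,0],[0,10,0,0,0,0],[0,24,0,0,0,0],[0,26,0,0,0,0],[0,26,0,0,0,0]]'; python3 g.py 610 -222 43
python3 - <<'E'
from h import *
p,d=vision.read_camera("scene");cv2.imwrite("pics/s8.png",cv2.resize(p[80:220,170:330],None,fx=4.9,fy=4.2,interpolation=cv2.INTER_CUBIC))
p,d=vision.read_camera("top");cv2.imwrite("pics/t8.png",cv2.resize(p[160:260,300:420],None,fx=6,fy=6,interpolation=cv2.INTER_CUBIC))
E
```

```text
t: 27.45
eef_pos: [611.9, -223.7, 104.7]
tcp_rot: [-1.571, -0.001, -0.003]
ft_force: [-0.5, 0.5, -2.2]
opening: 0.323
t: 27.95
eef_pos: [611.2, -223.2, 77.9]
tcp_rot: [-1.57, 0.001, -0.003]
ft_force: [-0.6, 0.1, -2.4]
opening: 0.322
t 27.95 pos [ 611.2 -223.2   77.9] F [-0.6  0.1 -2.4] op 0.322 GO [-1.2 34.9  1.2] [-0.  -0.2 -0. ]
```

View pics/s8.png

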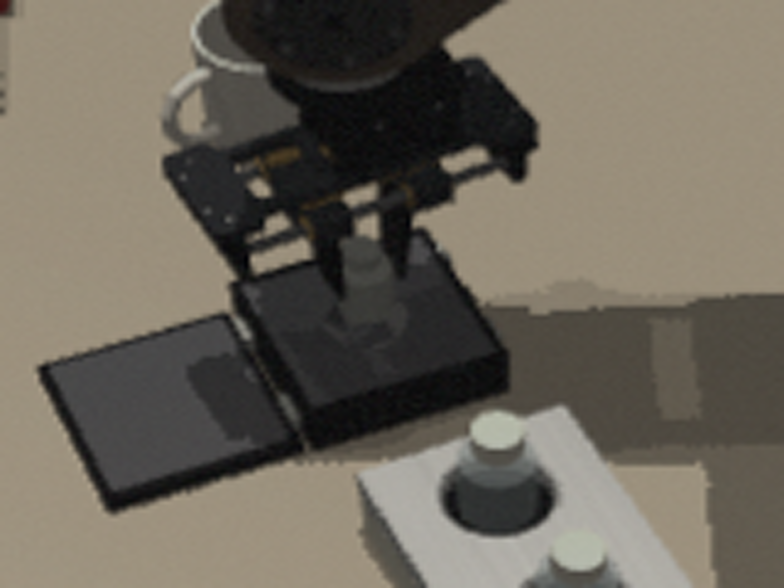

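View pics/t8.png

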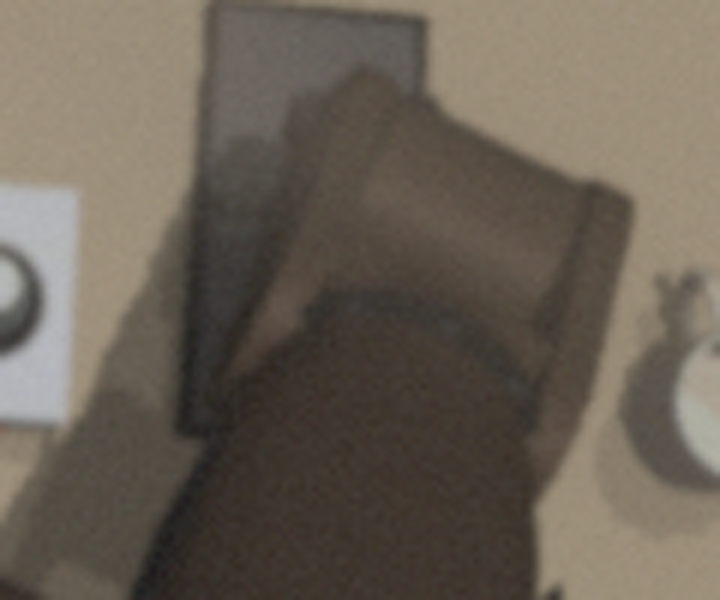

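Run:
```python
from h import *
print(ray("scene",[(170+360/4.9,80+243/4.2)],106.5), ray("scene",[(170+371/4.9,80+308/4.2)],51.))
I=cv2.imread("pics/s8.png");cv2.imwrite("pics/c8.png",cv2.convertScaleAbs(cv2.resize(I[200:380,230:480],None,fx=3,fy=3,interpolation=cv2.INTER_CUBIC),alpha=2))
```

```text
[[ 607.85404063 -222.7608653   106.5       ]] [[ 607.84368175 -215.57040674   51.        ]]
```

View pics/c8.png

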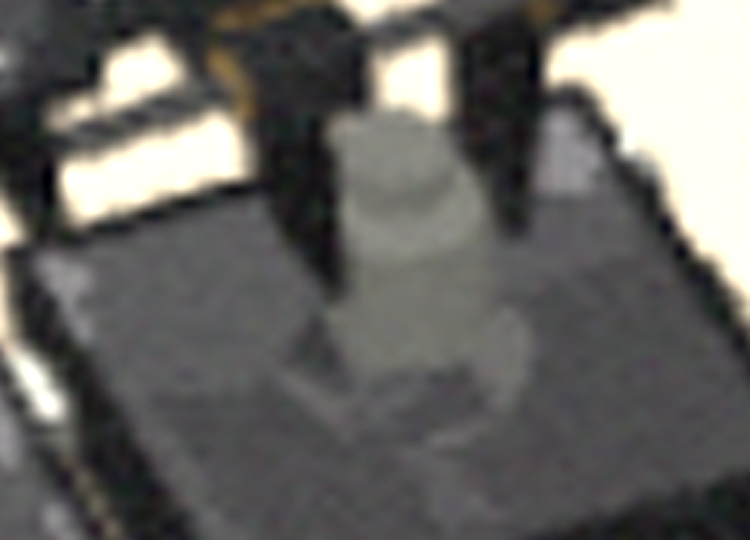

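Scene crop: the weight hangs upright over the cutout, with its foot centre at about crop (415,332) and the cutout right below. It lines up to about 2 mm, so I'm pressing down in stages and watching the force.

```bash
python3 -m crank '[[-0.5,4,0.5,0,0,0],[-0.5,8,0.5,0,0,0],[-0.5,12,0.5,0,0,0],[-0.5,14,0.5,0,0,0],[-0.5,14,0.5,0,0,0]]'; python3 -m crank '[[0,2,0,0,0,0],[0,4,0,0,0,0],[0,6,0,0,0,0],[0,8,0,0,0,0],[0,8,0,0,0,0]]'; python3 g.py 610.5 -222.5 43
```

```text
t: 28.55
eef_pos: [611.2, -223.0, 64.4]
tcp_rot: [-1.571, -0.0, -0.003]
ft_force: [0.0, 1.1, -2.4]
opening: 0.325
t: 29.05
eef_pos: [611.1, -223.0, 56.1]
tcp_rot: [-1.571, 0.0, -0.003]
ft_force: [-0.7, 0.2, -3.7]
opening: 0.324
t 29.05 pos [ 611.1 -223.    56.1] F [-0.7  0.2 -3.7] op 0.324 GO [-0.6 13.1  0.5] [-0.  -0.2 -0. ]
```

```bash
python3 -m crank '[[0,2,0,0,0,0],[0,4,0,0,0,0],[0,6,0,0,0,0],[0,8,0,0,0,0],[0,8,0,0,0,0]]'; python3 g.py 610.5 -222.5 43;python3 -m crank '[[0,1.5,0,0,0,0],[0,3,0,0,0,0],[0,4.5,0,0,0,0],[0,4.5,0,0,0,0]]'; python3 g.py 610.5 -222.5 43
```

```text
t: 29.55
eef_pos: [611.5, -222.9, 48.2]
tcp_rot: [-1.571, -0.001, -0.003]
ft_force: [3.2, 1.7, 0.2]
opening: 0.324
t 29.55 pos [ 611.5 -222.9   48.2] F [3.2 1.7 0.2] op 0.324 GO [-1.   5.2  0.4] [ 0.  -0.2  0.1]
t: 29.95
eef_pos: [611.6, -222.9, 43.7]
tcp_rot: [-1.571, -0.001, -0.003]
ft_force: [2.0, 2.9, 2.6]
opening: 0.324
t 29.95 pos [ 611.6 -222.9   43.7] F [2.  2.9 2.6] op 0.324 GO [-1.1  0.7  0.4] [ 0.  -0.2  0.1]
```

```bash
python3 -m crank '[[0.4,0.7,0.4,0,0,0],[0.4,1.4,0.4,0,0,0],[0.4,2,0.4,0,0,0],[0.4,2,0.4,0,0,0]]'; python3 g.py 610.5 -222.5 43
python3 - <<'E'
from h import *
p,d=vision.read_camera("scene");cv2.imwrite("pics/s9.png",cv2.resize(p[100:200,190:310],None,fx=6,fy=6,interpolation=cv2.INTER_CUBIC))
E
```

```text
t: 30.35
eef_pos: [611.7, -222.7, 43.5]
tcp_rot: [-1.571, -0.001, -0.003]
ft_force: [-5.8, 2.6, 21.3]
opening: 0.323
t 30.35 pos [ 611.7 -222.7   43.5] F [-5.8  2.6 21.3] op 0.323 GO [-1.2  0.5  0.2] [ 0.  -0.2  0.1]
```

View pics/s9.png

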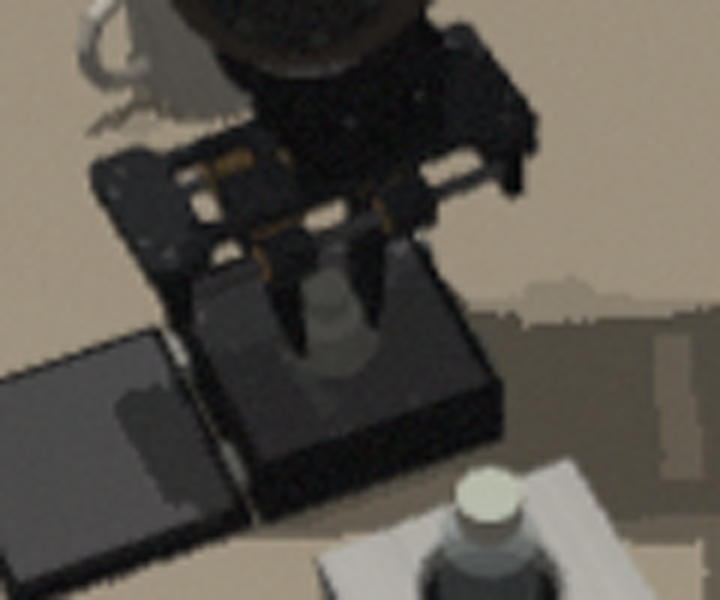

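The weight stopped at tip z 43.5 with 21 N, and I predicted 43.4 for floor contact. Releasing and rising clear.

```bash
python3 -m crank '[[0,0,0,0,0,0],[0,0,0,0,0,0],[0,0,0,0,0,0],[0,0,0,0,0,0],[0,0,0,0,0,0]]' 0.65; python3 -m crank '[[0,-10,0,0,0,0],[0,-30,0,0,0,0],[0,-60,0,0,0,0],[0,-100,0,0,0,0],[0,-140,0,0,0,0]]'; python3 g.py 440 -100 183; python3 -m crank '[[-30,0,24,0,0,0],[-60,0,48,0,0,0],[-90,0,72,0,0,0],[-120,0,96,0,0,0],[-150,0,120,0,0,0]]'; python3 -m crank '[[0,0,40,0,0,0],[0,0,80,0,0,0],[0,0,120,0,0,0],[0,0,120,0,0,0],[0,0,120,0,0,0]]'
python3 - <<'E'
from h import *
for n,b in(("scene",(90,200,190,330)),("top",(120,290,170,400))):
    p,d=vision.read_camera(n);cv2.imwrite(f"pics/f_{n}.png",cv2.resize(p[b[0]:b[1],b[2]:b[3]],None,fx=3.4 if n=="top" else 5,fy=3.4 if n=="top" else 5,interpolation=cv2.INTER_CUBIC));np.save(f"pics/f_{n}.npy",d)
    cv2.imwrite(f"pics/full_{n}.png",p)
    W=cloud(n,d)
    for nm,(x,y),zt,r in(("bot-",(620.5,-53),124,22),("bot+",(625,36),124,22),("wt",(610,-221),72,18),("s1",(620,181),36,20),("s2",(620,247),36,20)):
        m=(np.hypot(W[...,0]-x,W[...,1]-y)<r)&(W[...,2]>zt-7)
        v,u=np.nonzero(m)
        if len(u): q=ray(n,np.c_[u,v],zt); print(n,nm,len(u),"rayxy",q[:,:2].mean(0).round(1),"zmed",np.median(W[m][:,2]).round(1))
        else: print(n,nm,"none")
    for nm,(x,y),zt,r in(("meter",(571,430),30,75),("mug",(586,-423),90,75)):
        m=(np.hypot(W[...,0]-x,W[...,1]-y)<r)&(W[...,2]>15); q=W[m]; print(nm,np.round(cv2.minAreaRect(q[:,:2].astype(np.float32))[0],1))
E
```

```text
t: 30.9
eef_pos: [611.6, -222.7, 43.1]
tcp_rot: [-1.571, -0.001, -0.003]
ft_force: [0.2, 0.2, 0.3]
opening: 0.64
t: 31.4
eef_pos: [611.2, -222.5, 185.0]
tcp_rot: [-1.571, -0.0, -0.003]
ft_force: [0.7, 1.1, 0.2]
opening: 0.651
t 31.4 pos [ 611.2 -222.5  185. ] F [0.7 1.1 0.2] op 0.651 GO [-171.6    2.   121.9] [ 0.  -0.2  0. ]
t: 31.9
eef_pos: [460.3, -101.1, 185.6]
tcp_rot: [-1.571, -0.001, -0.003]
ft_force: [-0.5, -0.1, 1.1]
opening: 0.651
t: 32.4
eef_pos: [460.7, 19.4, 186.1]
tcp_rot: [-1.572, -0.002, -0.001]
ft_force: [0.1, -0.0, 0.8]
opening: 0.65
scene bot- 94 rayxy [620.2 -50.2] zmed 123.2
scene bot+ 111 rayxy [625.2  39.9] zmed 123.1
scene wt 49 rayxy [ 611.6 -218. ] zmed 70.6
scene s1 150 rayxy [617.  183.7] zmed 35.6
scene s2 160 rayxy [616.9 248.8] zmed 35.9
meter [572.2 453.9]
mug [ 576.3 -428.6]
top bot- 72 rayxy [619.4 -55.9] zmed 124.4
top bot+ 72 rayxy [623.9  34.1] zmed 124.0
top wt 44 rayxy [ 610.7 -224.2] zmed 72.5
top s1 90 rayxy [616.4 179.9] zmed 36.4
top s2 88 rayxy [616.4 245.2] zmed 35.8
meter [574.1 450.8]
mug [ 581.9 -442.6]
```

View pics/f_scene.png

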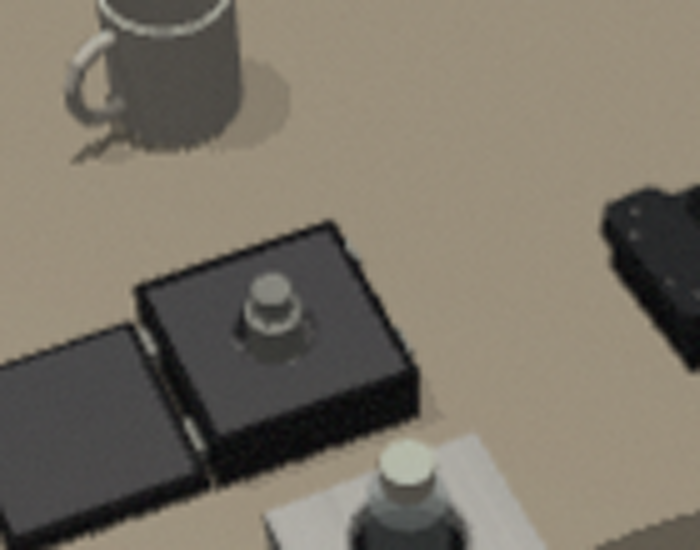

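View pics/f_top.png

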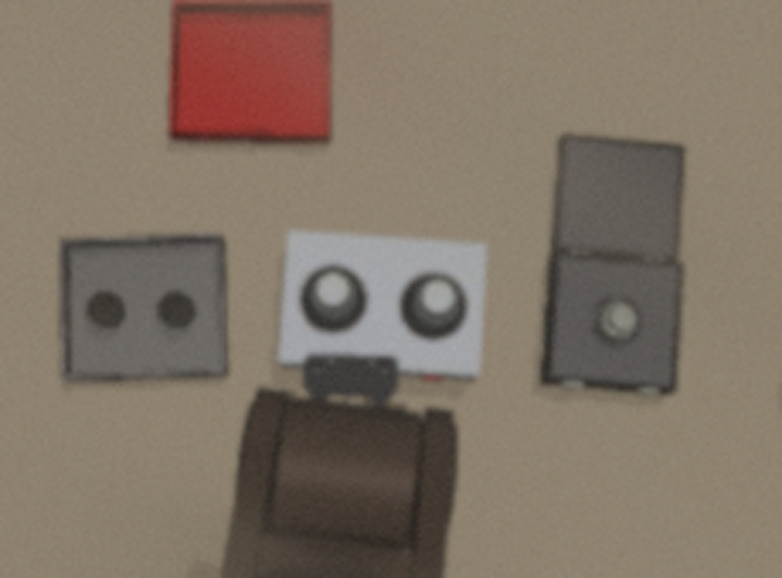

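Scene: the weight is upright in the cutout, knob at crop (273,290). Its knob top reads 70.6 and 72.5 mm against an expected 72. The meter and mug boxes used a different mask from the first reading, so I'll compare pixels directly.

Run:
```python
import cv2,numpy as np
for n,bs in(("scene",[(340,400,360,445),(70,125,195,245)]),("top",[(200,248,115,155),(200,245,400,442)])):
    a=cv2.imread(f"pics/{n}0.png",0).astype(np.float32);b=cv2.imread(f"pics/full_{n}.png",0).astype(np.float32)
    for y0,y1,x0,x1 in bs: print(n,cv2.phaseCorrelate(a[y0:y1,x0:x1].copy(),b[y0:y1,x0:x1].copy()))
from cell import env,job
print(env.state()["ft_force"].round(1), abs(env.state()["qvel"]).max()); job.job_done()
```

```text
scene ((0.024387245134185775, 0.015824816488052562), 0.9914099237653944)
scene ((0.02645049409695588, -0.024794995840604628), 0.9619018146197001)
top ((-0.07955755510117868, -0.001456019968447464), 1.0529409090677897)
top ((0.4625625576590693, 0.4919275297475991), 0.9672447783858688)
[-0.5 -1.   0.2] 0.014914923292322262
the job is handed in; nothing more can be done
```

The job is handed in at about 32 s of the 115 s allowed, with everything placed; no verdict was reported.

- **Bottles:** both stand upright, one in each heater well. In the last images the caps sit within about 1.5 mm of the well centres in both cameras, with their tops at about 124 mm, which matches standing on the well floor.
- **Stoppers:** both are inside the grey bin. I left the red look-alike tray alone.
- **Weight:** it met the cutout floor at the height I predicted, with 21 N. After release its knob top read 70.6 mm in one camera and 72.5 mm in the other, where 72 mm is fully home. It is upright and about 1–2 mm from the cutout centre.
- **Meter and mug:** the before/after image comparison shows less than 0.1 pixel of shift for the meter in both cameras and for the mug in the scene camera. The top camera gave 0.5–0.7 pixel (about 2 mm) for the mug, which I put down to shading on the evidence of the other view. A rougher box check gave different mug and meter centres from the start, but its mask was not the same one, so I set it aside.
- **Cameras:** the two views disagreed by about 4–6 mm in y throughout. I checked the scene camera against the fingertips and leaned on the top camera for y.

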